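# Close a twin-screw flow-cell clamp squarely

## Robot

A 6-joint arm with a two-finger parallel gripper is mounted at the origin on a cart in front of the work surface, level with it; the furniture and walls round the work are solid. World frame = base frame: x ahead of the robot, y to its left, z up, the work surface at z = 0. Lengths are in m, angles in rad, forces in N, time in s.
With the tool pointing down it reaches from about 0.35 to 0.775 m from the base axis. Payload 5.5 kg.
Tool frame: the origin (TCP) lies at the very end of the fingers, on their centre line; the grasp point (between the pads) lies 19 mm behind it; z points along the fingers, y is the line along which they close (so a half turn about z gives the same grasp; the last joint's range is limited). The gripper opens to 85 mm and grips with 20 to 120 N. Pads are 22 mm wide; open, the fingers measure 114 mm over their backs; the gripper's body (76 mm by 85 mm) begins 54 mm behind the grasp point. The pads swing forward as they close: fully open they stand 13 mm farther back than shut.
Start: joints at [-1.304, 0.313, 0.046, 1.304, 0, 1.431], TCP at [0.228, -0.528, 0.231] pointing down, gripper open.
Joint ranges: [-2.76, 2.76], [-0.86, 1.69], [-1.03, 1.26], [-2.2, 2.34], [-1.47, 1.5], [-3.14, 3.14]. Speed limits (rad/s): [2.57, 2.57, 3.14, 3.14, 3.14, 3.14].

## Interface

Orientations are given as a unit quaternion [w, x, y, z].
In Python, from workcell import env, read_camera, get_calibration gives the robot as it stands.
- The arm moves only by the tool jog_arm, never from a script. Its argument "motion" is one flat list of numbers, 7 for each row, row after row: the shift along the tool's x, y, z as a fraction of full scale, then the turn, a rotation vector about the tool's x, y, z as a fraction of full scale, then the opening, from 0 (shut) to 1 (fully open). In form: [x, y, z, wx, wy, wz, grip, x, y, z, wx, wy, wz, grip, ...]. A call has 1 to 12 rows; each row is the pose to reach, as a shift and turn from the pose commanded when the call began, along the tool's axes at that moment; what a row does not reach only later rows make up. Full scale, the value 1, is 0.2 m for a shift and 90 degrees for a turn. A row lasts 1/8 s, in which the tool goes at most 62.5 mm and 10.7 degrees, less where a joint would pass 70% of its speed; a pose out of reach is approached as far as the arm can. A call with a number of a shift or a turn outside -1 to 1 is refused whole. A call with a gripper value outside its range is refused whole. The fingers move at their own pace and stop on an object; "newtons" is the grip in N (left out, the last holds). Time passes only in rows, so rows that repeat a pose let the fingers close. It gives the time, the measured TCP pose, the force, the opening and the grip force at its end, in the units of the state.
- env.get_state(): the state, without advancing time (a new reading comes with each control period).
- read_camera(name): name is "scene" or "top" or "wrist"; returns the picture (400x640x3 uint8, red, green, blue); there is no depth.
- get_calibration(name): a dict with "fx", "fy", "cx", "cy" (pixels), "world_from_camera" (4x4, takes a point from camera to world coordinates). Camera axes: x right, y down, z forward; pixel columns grow to the right and rows downward; lengths in m; the calibration is good to about 2 mm. A picture is of the moment at which its call begins: read the wrist's pose just before it. get_calibration takes no time and is no camera call; for the wrist camera it gives the pose at the moment of the call.
- env.hand_in(): hands the job in; it is judged then, once.
The state is a dict: "clock": time; "joint_pos": joint angles; "qvel": joint speeds; "tau": joint torques, N m; "tcp_pos": TCP position; "orientation": TCP orientation; "wrist_force": force on the tool from outside, world axes, zero at the start; "ft_torque": the same for the moment, N m; "finger_gap": finger opening in m; "grip_force": force on a finger pad.
Only numpy, scipy, OpenCV 4.12 (cv2) and the standard library are available. Lean on these libraries where they do the work, as an engineer would, in place of code of your own. Each camera call takes 0.05 s, during which the arm holds its last target. There are 200 camera calls.

## Task

Push the flow-cell cassette gently along its guides until it is fully home against the rear stop of the clamp, then screw the blue bar down on it by turning the two black knobs clockwise, alternately and in small steps so that the bar never leans noticeably, until both knobs feel firm at about 0.5 N m and the bar is level. Do not crush the cassette by overtightening, leave the other things where they are, and let go at the end.

Things in the scene. Friction and masses are not known exactly. Their poses are not given: they have to be found in the camera images.
- clamp: The clamp, bolted down: aluminium base 170 x 220 x 12 mm, origin under its centre on the counter; x points from the open mouth to the rear stop, y to its left, z up. On it a grey bed (top 18 mm up), two steel guide rails along x (76 mm apart inside, tops 28 mm up, flared mouth 67 mm before the origin) and two upright screws at x = 0, y = +85 mm (left) and -85 mm (right), each with a knob on top.
- stop_face (a point): Middle of the clamp's black rear stop face, at x = +51 mm, 26 mm up in the clamp's frame: the far end of the cassette must come to touch it.
- cassette: Loose flow-cell cassette, 100 (x) x 73 (y) x 12 mm, 0.15 kg, white frame with glass window, lying on the bed between the rails; origin under its centre, axes as the clamp's. On its front edge an orange upright lip, 52 mm wide, 8 mm thick, 12 to 36 mm above its underside, front face at x = -50 mm. Starts 25 to 40 mm short of home (home: x = +1 mm in the clamp's frame). A push over 40 N breaks it.
- knob_l_grip (a point): Centre of the left knob (clamp's +y), on its axis at mid height, 112 mm above the counter: round black fluted knob, 40 mm across, 24 mm high (from 100 to 124 mm above the counter), free all round; it stays at its height as it turns.
- knob_r_grip (a point): Centre of the right knob (clamp's -y), the same knob.
- knob_l (a joint): Turn of the left knob, rad, growing clockwise seen from above; starts at 0. 1 rad lowers the left end of the bar by 3.18 mm (20 mm a turn). Its friction is 0.3 N m, always against the motion; the load on that screw adds 3.18 mm times the load when turning on, and takes as much off when turning back. It stays where left. The bar is level when both knobs read the same.
- knob_r (a joint): The same for the right knob and the right end of the bar.
- bar: Blue pressing bar, 204 (y) x 36 (x) x 16 mm, carried by both screws; origin at its centre, 58 mm above the counter when both knobs read 0; z is vertical when it is level. A lean of more than 0.025 rad (knobs 1.3 rad apart) or a load of more than 240 N breaks the cassette. The right load, with both knobs at 0.5 N m and the bar level, is about 125 N.
- bar_mid (a point): Middle of the bar. Under it hang two black rubber feet, 26 mm left and right of the middle, each on a 40 N/mm spring. How far they stick out was set by hand and is not known: with a level bar they meet the cassette when the knobs read somewhere from 0.7 to 2.1 rad. From there, with both knobs turned alike, each knob's torque rises by about 0.4 N m per rad.
- timer: Bystander: grey digital timer with round buttons, 32 x 66 x 55 mm, origin under its centre.
- swab_jar: Bystander: white jar with a lid, 65 mm across, 84 mm high, origin under its centre.
Mind the look-alikes: they are no part of the job. There is more than one size of the cassette; the one meant has the size given above.

How it is judged:
On the way, in this order (a step that is already met when the one before it is completed fails the run):
1. the cassette is fully home against the rear stop (within 2.5 mm) while the bar is still clear of it (x of cassette in the frame of clamp above -0.0015 m and contact force between bar and cassette below 1 N), for 0.2 s.
2. the bar's feet have come to bear on the cassette (contact force between bar and cassette above 10 N), for 0.1 s.
At the end, for the whole second after the job is handed in: The cassette is home (within 3 mm of the stop) and at rest, the bar presses on it with 85 to 175 N and is level within 0.01 rad (the knobs within 0.5 rad of each other), and the timer and the jar are within 20 mm of where they stood (x of cassette in the frame of clamp above -0.002 m and contact force between bar and cassette between 85 and 175 N and angle between bar's own z axis and vertical below 0.01 rad and linear speed of cassette below 0.01 m/s and distance of each of timer, swab_jar from where it was at the start of the episode below 0.02 m); the robot touches nothing.
It fails at once if the bar leans by more than 0.025 rad (the knobs not turned alternately) (angle between bar's own z axis and vertical above 0.025 rad).
It fails at once if the bar presses on the cassette with more than 240 N (overtightened) (contact force between bar and cassette above 240 N).
It fails at once if the robot pushes on the cassette with more than 40 N (contact force between any of the fingers, the arm and cassette above 40 N).
It fails at once if the timer or the jar is shoved by more than 30 mm (distance of any of timer, swab_jar from where it was at the start of the episode above 0.03 m).
It also fails if it takes over 72 s, if anything falls off the work surface, if the arm or the gripper's body presses on something with over 40 N, if the wrist force passes 120 N, or if a joint passes its speed limit or range.

## Working session

There is one attempt and no reset: what is moved stays moved. The work goes in short steps, Python scripts to look and compute and a tool call to move; the robot and the scene stay as the last step left them, time stands still between calls to the robot, and variables do not carry over. Pictures are saved under pics/ and viewed, at most 10 in all, crops included, and the job is handed in when it is done.

Besides the shell and the picture viewer there is one more tool, called as a command line: name --argument value ..., lists and objects as JSON in quotes. jog_arm: Moves the arm, as the interface text tells. Shift numbers are shares of 0.2 m and turn numbers shares of 90 degrees, none past 1 either way. Its arguments: {"type":"object","properties":{"motion":{"type":"array","items":{"type":"number"}},"newtons":{"type":"number"}},"required":["motion"]}

```bash
mkdir -p pics; ls; python3 - <<'E'
from workcell import env, read_camera, get_calibration
import cv2,numpy as np
s=env.get_state();print(s)
for n in("top","scene"):
    im=read_camera(n);cv2.imwrite(f"pics/{n}0.png",im[:,:,::-1]);c=get_calibration(n);print(n,c)
E
```

```text
pics
{'clock': 0.0, 'joint_pos': array([-1.30362714e+00,  3.14004622e-01,  4.49782027e-02,  1.30359324e+00,
        3.44432463e-06,  1.43120345e+00]), 'qvel': array([0.00117505, 0.00093109, 0.00018643, 0.00049309, 0.00012747,
       0.00075905]), 'tau': array([-2.20888701e-04, -4.80617201e+01,  2.98540163e+01,  1.88584614e-02,
       -2.32278690e-04,  4.70221579e-06]), 'tcp_pos': array([ 0.22735202, -0.52759051,  0.23040615]), 'orientation': array([-9.09923170e-04,  9.79388863e-01,  2.01981742e-01, -5.63954998e-05]), 'wrist_force': array([-0.16829084, -0.50834675, -0.17151454]), 'ft_torque': array([-0.03970811, -0.00854632, -0.0294221 ]), 'grip_force': 0.0, 'finger_gap': 0.08539748984686271}
top {'fx': 441.5048448743874, 'fy': 441.5048448743874, 'cx': 316.2227193515529, 'cy': 200.49744415077194, 'world_from_camera': array([[-0.02368052, -0.99634166,  0.08211292,  0.40144043],
       [-0.99955692,  0.02211509, -0.01992188,  0.01540048],
       [ 0.01803307, -0.0825483 , -0.9964239 ,  1.18354479],
       [ 0.        ,  0.        ,  0.        ,  1.        ]])}
scene {'fx': 496.3108668613539, 'fy': 496.3108668613539, 'cx': 321.83747483189836, 'cy': 190.86511497129104, 'world_from_camera': array([[-0.51157917, -0.6577709 ,  0.55283287, -0.26322806],
       [-0.85912829,  0.38138582, -0.34123811,  0.48277181],
       [ 0.01361388, -0.64952467, -0.76021863,  1.12647599],
       [ 0.        ,  0.        ,  0.        ,  1.        ]])}
```

View pics/top0.png

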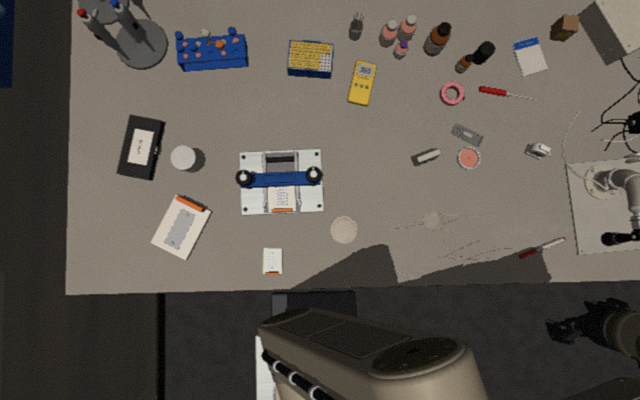

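View pics/scene0.png

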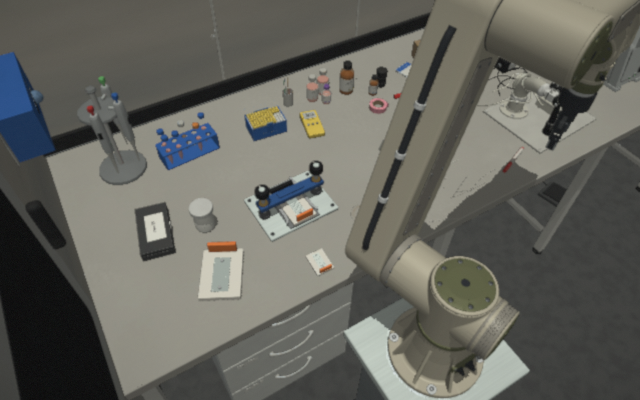

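The top view shows the clamp at about (281,182), with knobs at (244,178) and (315,174), the orange lip at (283,210) and the mouth toward the robot. The jar is at (183,157). The larger and smaller cassettes lying outside the clamp are the look-alikes.

```bash
cat > h.py <<'E'
import numpy as np,cv2
from workcell import env, read_camera, get_calibration
def ray(c,uv,z):
    T=c["world_from_camera"];d=T[:3,:3]@np.array([(uv[0]-c["cx"])/c["fx"],(uv[1]-c["cy"])/c["fy"],1]);o=T[:3,3]
    return o+d*(z-o[2])/d[2]
def proj(c,p):
    T=c["world_from_camera"];q=T[:3,:3].T@(np.asarray(p)-T[:3,3]);return np.array([c["fx"]*q[0]/q[2]+c["cx"],c["fy"]*q[1]/q[2]+c["cy"]])
def blobs(m,a=20):
    n,l,st,ce=cv2.connectedComponentsWithStats(m.astype(np.uint8));return [(st[i],ce[i]) for i in range(1,n) if st[i,4]>=a]
E
python3 - <<'E'
from h import *
im=cv2.imread("pics/top0.png");c=get_calibration("top")
hsv=cv2.cvtColor(im,cv2.COLOR_BGR2HSV)
roi=np.zeros(im.shape[:2],bool);roi[145:222,232:332]=1
k=(hsv[...,2]<45)&roi
for s,ce in blobs(k): print("dark",s,ce,ray(c,ce,.118))
o=(hsv[...,0]<15)&(hsv[...,1]>150)&(hsv[...,2]>120)&roi
for s,ce in blobs(o,8): print("orange",s,ce,ray(c,ce,.05))
m=(hsv[...,1]<40)&(hsv[...,2]>150)&roi
m=cv2.morphologyEx((m|k|o|((hsv[...,1]>100)&roi)).astype(np.uint8),cv2.MORPH_CLOSE,np.ones((5,5)))
r=cv2.minAreaRect(np.argwhere(m)[:,::-1].astype(np.float32));print(r,ray(c,r[0],.012)); print([ray(c,p,.012)[:2].round(4) for p in cv2.boxPoints(r)])
cv2.imwrite("pics/topc.png",cv2.resize(im[140:225,225:345],None,fx=6,fy=6,interpolation=cv2.INTER_CUBIC))
E
```

```text
dark [266 157  28   6 117] [279.74358974 159.17948718] [0.59224587 0.08060845 0.118     ]
dark [306 168  16  17 122] [313.59836066 175.92622951] [ 0.54936228 -0.00093946  0.118     ]
dark [236 171  18  15 141] [245.36170213 178.63829787] [0.54623846 0.16466085 0.118     ]
orange [272 209  20   3  47] [280.85106383 209.76595745] [0.47298871 0.08414676 0.05      ]
((279.0632019042969, 181.4727325439453), (62.555843353271484, 85.6900634765625), 87.22978973388672) [0.55111274 0.08992322 0.012     ]
[array([0.6323, 0.2071]), array([ 0.639 , -0.0225]), array([ 0.4705, -0.0264]), array([0.4646, 0.2005])]
```

View pics/topc.png

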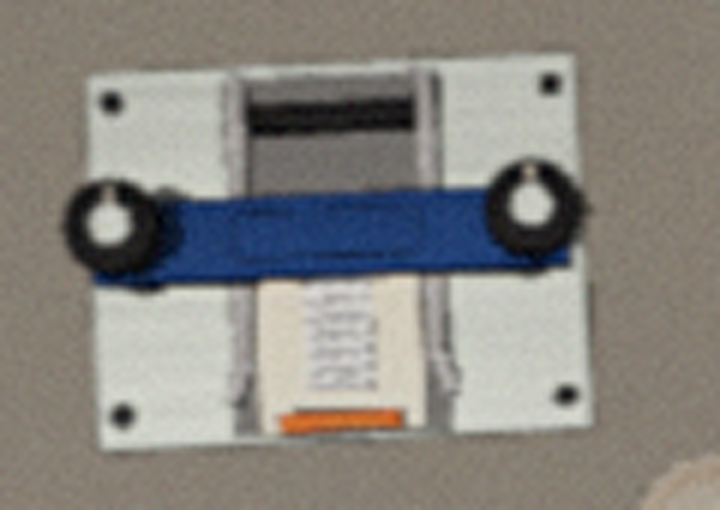

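jog_arm --motion '[0.945, -0.68, 0, 0, 0, -0.5, 1, 0.945, -0.68, 0, 0, 0, -0.5, 1, 0.945, -0.68, 0, 0, 0, -0.5, 1, 0.945, -0.68, 0, 0, 0, -0.5, 1, 0.945, -0.68, 0, 0, 0, -0.5, 1]'

```text
clock: 0.72
tcp_pos: [0.3482, -0.3256, 0.2312]
orientation: [-0.0, 0.826, 0.564, 0.0]
wrist_force: [-0.2, 0.3, -0.5]
finger_gap: 0.085
grip_force: 0.0
```

jog_arm --motion '[0.97, -0.065, 0, 0, 0, -0.5, 1, 0.97, -0.065, 0, 0, 0, -0.5, 1, 0.97, -0.065, 0, 0, 0, -0.5, 1, 0.97, -0.065, 0, 0, 0, -0.5, 1, 0.97, -0.065, 0, 0, 0, -0.5, 1]'

```text
clock: 1.35
tcp_pos: [0.4071, -0.1433, 0.2312]
orientation: [0.0, 0.549, 0.836, -0.0]
wrist_force: [0.0, -0.9, -0.5]
finger_gap: 0.0854
grip_force: 0.0
```

jog_arm --motion '[0.905, 0.46, 0, 0, 0, -0.7, 0, 0.905, 0.46, 0, 0, 0, -0.7, 0, 0.905, 0.46, 0, 0, 0, -0.7, 0, 0.905, 0.46, 0, 0, 0, -0.7, 0, 0.905, 0.46, 0, 0, 0, -0.7, 0, 0.905, 0.46, 0, 0, 0, -0.7, 0]'

```text
clock: 2.1
tcp_pos: [0.4203, 0.0581, 0.2311]
orientation: [-0.0, 0.032, 0.999, -0.0]
wrist_force: [-0.2, 0.0, 0.3]
finger_gap: 0.0001
grip_force: 0.0
```

```bash
cat >> h.py <<'E'
from scipy.spatial.transform import Rotation as Ro
def plan(p,a_deg):
    """tool-frame fractions to TCP p, tool pointing down with tool x at a_deg"""
    s=env.get_state();q=s["orientation"];R=Ro.from_quat([*q[1:],q[0]])
    sh=R.inv().apply(np.asarray(p)-s["tcp_pos"])/.2
    a=np.radians(a_deg);G=Ro.from_matrix(np.array([[np.cos(a),np.sin(a),0],[np.sin(a),-np.cos(a),0],[0,0,-1]]))
    return sh.round(3),((R.inv()*G).as_rotvec()/np.radians(90)).round(3)
def st():
    s=env.get_state();q=s["orientation"];R=Ro.from_quat([*q[1:],q[0]]).as_matrix()
    print("t",round(s["clock"],2),"tcp",s["tcp_pos"].round(4),"a",np.degrees(np.arctan2(R[1,0],R[0,0])).round(2),"z",R[:,2].round(3),"F",s["wrist_force"].round(2),"M",s["ft_torque"].round(3),"gap",round(s["finger_gap"],4),"q6",s["joint_pos"][5].round(2))
    return s
E
python3 - <<'E'
from h import *
st();c=get_calibration("wrist");im=read_camera("wrist");cv2.imwrite("pics/w1.png",im[:,:,::-1]);print(c["world_from_camera"].round(3))
cw=np.load if 0 else None
import pickle;pickle.dump(c,open("w1.pkl","wb"))
t=get_calibration("top")
for n,uv in(("L",(225+113/6,140+228/6)),("R",(225+535/6,140+208/6))): print(n,ray(t,uv,.12))
print(plan([.42,.085,.2],183))
E
```

```text
t 2.1 tcp [0.4203 0.0581 0.2311] a 176.35 z [-0.    -0.001 -1.   ] F [-0.23  0.01  0.29] M [-0.    -0.001 -0.033] gap 0.0001 q6 0.01
[[ 0.064  0.955  0.288  0.347]
 [ 0.998 -0.061 -0.019  0.063]
 [-0.001  0.289 -0.957  0.374]
 [ 0.     0.     0.     1.   ]]
L [0.54760196 0.16805296 0.12      ]
R [ 0.5521389  -0.00236058  0.12      ]
(array([0.01 , 0.135, 0.155]), array([-0.   , -0.   , -0.071]))
```

View pics/w1.png

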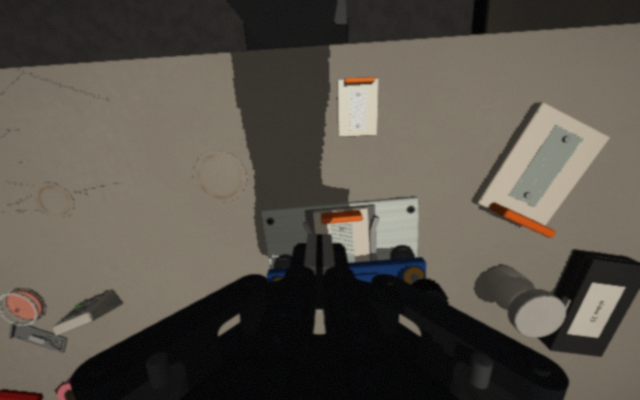

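The wrist view shows the clamp from above with the camera on the robot's side: the lip is at (342,216) and the bar is partly behind the fingers. Measurements agree: the knobs are 170.5 mm apart and the yaw is about 1.5°. I'll lower the fingers in front of the lip.

jog_arm --motion '[-0.04, 0.125, 0.2, 0, 0, -0.057, 0, -0.04, 0.125, 0.955, 0, 0, -0.057, 0, -0.04, 0.125, 0.955, 0, 0, -0.057, 0, -0.04, 0.125, 0.955, 0, 0, -0.057, 0, -0.04, 0.125, 0.955, 0, 0, -0.057, 0]'

```text
clock: 2.78
tcp_pos: [0.4276, 0.0824, 0.0383]
orientation: [-0.003, -0.01, 1.0, -0.0]
wrist_force: [-0.3, -0.5, 1.5]
finger_gap: -0.0001
grip_force: 0.0
```

```bash
python3 - <<'E'
from h import *
st()
import pickle
w=pickle.load(open("w1.pkl","rb"));im=cv2.imread("pics/w1.png");hsv=cv2.cvtColor(im,cv2.COLOR_BGR2HSV)
o=(hsv[...,0]<15)&(hsv[...,1]>150)&(hsv[...,2]>100);o[:,:300]=0;o[:200]=0;o[240:]=0;o[:,380:]=0
for s,ce in blobs(o): print(s,ce,ray(w,ce,.05)); 
E
```

```text
t 2.77 tcp [0.4276 0.0824 0.0383] a -178.9 z [-0.005 -0.    -1.   ] F [-0.3  -0.55  1.5 ] M [ 0.041  0.049 -0.018] gap -0.0001 q6 -0.01
[328 214  34   9 184] [345.40217391 218.36956522] [0.47438428 0.08735529 0.05      ]
```

jog_arm --motion '[-0.12, 0, 0, 0, 0, 0, 0, -0.14, 0, 0, 0, 0, 0, 0, -0.16, 0, 0, 0, 0, 0, 0, -0.18, 0, 0, 0, 0, 0, 0, -0.2, 0, 0, 0, 0, 0, 0, -0.22, 0, 0, 0, 0, 0, 0, -0.24, 0, 0, 0, 0, 0, 0, -0.26, 0, 0, 0, 0, 0, 0]'

```text
clock: 3.78
tcp_pos: [0.4816, 0.085, 0.0402]
orientation: [-0.0, -0.013, 1.0, -0.0]
wrist_force: [-1.4, 0.2, 1.6]
finger_gap: -0.0001
grip_force: 0.8
```

```bash
python3 - <<'E'
from h import *
st()
im=read_camera("wrist");cv2.imwrite("pics/w2.png",im[:,:,::-1])
E
```

```text
t 3.77 tcp [0.4816 0.085  0.0402] a -178.56 z [-0. -0. -1.] F [-1.37  0.21  1.64] M [-0.044  0.279 -0.033] gap -0.0001 q6 -0.01
```

View pics/w2.png

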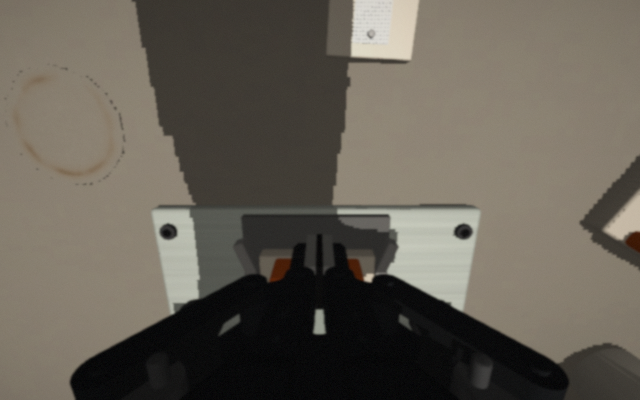

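The wrist view shows the fingers centred on the orange lip, and the base's front corners at (153,207) and (480,207). I'll go on slowly while watching the force.

jog_arm --motion '[-0.01, 0, 0, 0, 0, 0, 0, -0.02, 0, 0, 0, 0, 0, 0, -0.03, 0, 0, 0, 0, 0, 0]'

```text
clock: 4.2
tcp_pos: [0.4875, 0.0851, 0.0402]
orientation: [0.0, -0.013, 1.0, -0.0]
wrist_force: [-1.1, -0.5, -0.8]
finger_gap: -0.0001
grip_force: 0.4
```

```bash
python3 - <<'E'
from h import *
c=get_calibration("wrist")
# camera was 6 mm farther back when the picture was taken
c["world_from_camera"]=c["world_from_camera"].copy();s=st();c["world_from_camera"][:3,3]+=np.array([.4816,.085,.0402])-s["tcp_pos"]
im=cv2.imread("pics/w2.png");hsv=cv2.cvtColor(im,cv2.COLOR_BGR2HSV)
a,b=ray(c,(153,207),.012),ray(c,(480,207),.012);print(a,b,np.linalg.norm(a-b),(a+b)/2)
E
```

```text
t 4.2 tcp [0.4875 0.0851 0.0402] a -178.57 z [ 0. -0. -1.] F [-1.11 -0.51 -0.79] M [ 0.084  0.204 -0.024] gap -0.0001 q6 -0.01
[ 0.46938064 -0.02465058  0.012     ] [0.4640499  0.18975339 0.012     ] 0.21447022929673823 [0.46671527 0.0825514  0.012     ]
```

jog_arm --motion '[-0.005, 0, 0, 0, 0, 0, 0, -0.01, 0, 0, 0, 0, 0, 0]'

```text
clock: 4.45
tcp_pos: [0.4894, 0.0852, 0.0402]
orientation: [-0.0, -0.013, 1.0, -0.0]
wrist_force: [0.1, 0.3, -0.0]
finger_gap: -0.0
grip_force: 0.4
```

jog_arm --motion '[-0.005, 0, 0, 0, 0, 0, 0, -0.01, 0, 0, 0, 0, 0, 0]'

```text
clock: 4.7
tcp_pos: [0.4914, 0.0852, 0.0403]
orientation: [0.0, -0.013, 1.0, -0.0]
wrist_force: [-1.3, -0.3, -0.4]
finger_gap: 0.0005
grip_force: 0.4
```

jog_arm --motion '[-0.005, 0, 0, 0, 0, 0, 0, -0.01, 0, 0, 0, 0, 0, 0]'

```text
clock: 4.95
tcp_pos: [0.4924, 0.0852, 0.0402]
orientation: [-0.001, -0.013, 1.0, -0.0]
wrist_force: [-4.6, -0.5, 4.0]
finger_gap: -0.0001
grip_force: 2.6
```

jog_arm --motion '[-0.005, 0, 0, 0, 0, 0, 0, -0.01, 0, 0, 0, 0, 0, 0]'

```text
clock: 5.2
tcp_pos: [0.4924, 0.0853, 0.0399]
orientation: [-0.003, -0.013, 1.0, -0.0]
wrist_force: [-10.2, -0.0, 7.1]
finger_gap: 0.0
grip_force: 4.8
```

The cassette is home: it stopped at x = 0.4924 with the force rising to 10 N. I'll back off, rise and go over the left knob.

jog_arm --motion '[0.1, 0, 0, 0, 0, 0, 0, 0.1, 0, -0.3, 0, 0, 0, 0.5, 0.1, 0, -0.6, 0, 0, 0, 1, 0.1, 0, -0.8, 0, 0, 0, 1, 0, 0.2, -0.8, 0, 0, 0, 1, -0.2, 0.4, -0.8, 0, 0, 0, 1, -0.2, 0.4, -0.8, 0, 0, 0, 1]'

```text
clock: 6.08
tcp_pos: [0.536, 0.1686, 0.1997]
orientation: [0.001, -0.014, 1.0, 0.0]
wrist_force: [-0.6, -0.2, 0.4]
finger_gap: 0.0853
grip_force: 0.0
```

```bash
python3 - <<'E'
from h import *
import pickle
st();print(plan([.549,.169,.14],181.4))
c=get_calibration("wrist");pickle.dump(c,open("w3.pkl","wb"));im=read_camera("wrist");cv2.imwrite("pics/w3.png",im[:,:,::-1])
for p in([.549,.169,.124],[.553,-.001,.124]):print(proj(c,p))
E
```

```text
t 6.08 tcp [0.536  0.1686 0.1997] a -178.4 z [ 0.002  0.001 -1.   ] F [-0.63 -0.21  0.43] M [-0.053  0.075 -0.017] gap 0.0853 q6 0.13
(array([-0.064, -0.   ,  0.299]), array([0.   , 0.001, 0.002]))
[319.49719031 219.92276553]
[119.22913322 219.1820034 ]
```

View pics/w3.png

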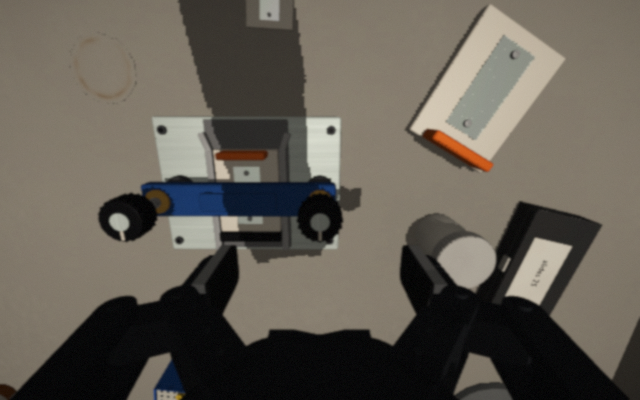

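The wrist view shows the left knob cap at (320,222) and the right at (119,223), both with their pointers along +x. That is within about 2 mm of my estimate. I'll lower onto the left knob and grip it.

jog_arm --motion '[-0.07, 0, 0.1, 0, 0, 0, 1, -0.07, 0, 0.35, 0, 0, 0, 1, -0.07, 0, 0.55, 0, 0, 0, 1, -0.07, 0, 0.55, 0, 0, 0, 1, -0.07, 0, 0.55, 0, 0, 0, 0, -0.07, 0, 0.55, 0, 0, 0, 0, -0.07, 0, 0.55, 0, 0, 0, 0, -0.07, 0, 0.55, 0, 0, 0, 0]' --newtons 60

```text
clock: 7.12
tcp_pos: [0.5488, 0.1695, 0.0931]
orientation: [0.002, -0.014, 1.0, 0.003]
wrist_force: [-1.3, 8.6, 6.3]
finger_gap: 0.0368
grip_force: 59.5
```

jog_arm --motion '[0, 0, 0, 0, 0, 0.09, 0, 0, 0, 0, 0, 0, 0.17, 0]'

```text
clock: 7.38
tcp_pos: [0.5489, 0.1699, 0.0931]
orientation: [0.002, 0.121, 0.993, 0.003]
wrist_force: [-2.0, 8.9, 6.9]
finger_gap: 0.0365
grip_force: 59.5
```

```bash
python3 -c "
from h import *
st()"
```

```text
t 7.38 tcp [0.5489 0.1699 0.0931] a 166.07 z [ 0.005  0.006 -1.   ] F [-1.99  8.9   6.91] M [1.76  0.248 0.304] gap 0.0365 q6 0.4
```

jog_arm --motion '[0, 0, 0, 0, 0, 0.085, 0, 0, 0, 0, 0, 0, 0.085, 1, 0, 0, 0, 0, 0, 0.085, 1, 0, 0, -0.25, 0, 0, 0.085, 1, -0.06, -0.22, -0.25, 0, 0, 0, 1, -0.15, -0.53, -0.25, 0, 0, -0.2, 1, -0.224, -0.81, -0.25, 0, 0, -0.42, 1, -0.224, -0.81, -0.25, 0, 0, -0.42, 1, -0.224, -0.81, -0.1, 0, 0, -0.42, 1, -0.224, -0.81, 0, 0, 0, -0.42, 1, -0.224, -0.81, 0, 0, 0, -0.42, 1]'

```text
clock: 8.75
tcp_pos: [0.5505, -0.0016, 0.0889]
orientation: [-0.002, -0.207, 0.978, 0.0]
wrist_force: [-0.9, -0.4, 0.4]
finger_gap: 0.0858
grip_force: 0.0
```

```bash
python3 -c "
from h import *
st()
im=read_camera('wrist');cv2.imwrite('pics/w4.png',im[:,:,::-1])"
```

```text
t 8.75 tcp [ 0.5505 -0.0016  0.0889] a -156.08 z [-0.003  0.    -1.   ] F [-0.9  -0.45  0.36] M [-0.045 -0.043  0.026] gap 0.0858 q6 -0.57
```

View pics/w4.png

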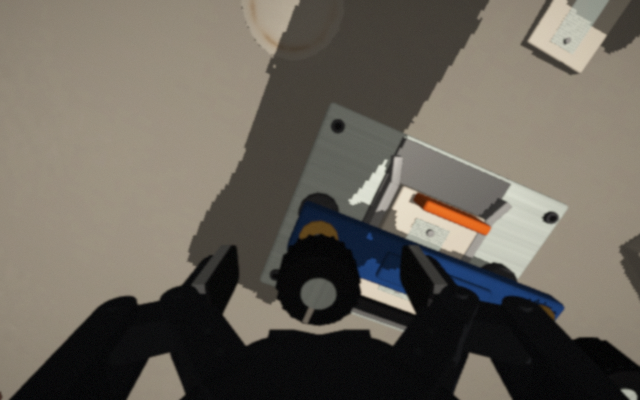

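The right knob sits centred between the open fingers, with its cap at (320,292). I'll grip it and turn about 0.8 rad.

jog_arm --motion '[-0.014, -0.006, 0, 0, 0, 0, 0, -0.014, -0.006, 0, 0, 0, 0, 0, -0.014, -0.006, 0, 0, 0, 0, 0, -0.014, -0.006, 0, 0, 0, 0, 0, -0.014, -0.006, 0, 0, 0, 0.1, 0, -0.014, -0.006, 0, 0, 0, 0.2, 0, -0.014, -0.006, 0, 0, 0, 0.3, 0, -0.014, -0.006, 0, 0, 0, 0.4, 0, -0.014, -0.006, 0, 0, 0, 0.51, 0]'

```text
clock: 9.93
tcp_pos: [0.5553, -0.0006, 0.0914]
orientation: [0.001, 0.192, 0.981, 0.0]
wrist_force: [-2.0, 2.6, 5.5]
finger_gap: 0.0363
grip_force: 59.6
```

```bash
python3 -c "
from h import *
st()"
```

```text
t 9.93 tcp [ 0.5553 -0.0006  0.0914] a 157.8 z [ 0.001  0.001 -1.   ] F [-1.97  2.58  5.5 ] M [0.346 0.388 0.263] gap 0.0363 q6 0.24
```

jog_arm --motion '[0, 0, 0, 0, 0, 0, 1, 0, 0, 0, 0, 0, 0, 1, 0, 0, -0.25, 0, 0, 0, 1, 0.1, 0.23, -0.25, 0, 0, -0.1, 1, 0.22, 0.51, -0.25, 0, 0, -0.22, 1, 0.342, 0.784, -0.25, 0, 0, -0.34, 1, 0.342, 0.784, -0.25, 0, 0, -0.46, 1, 0.342, 0.784, -0.1, 0, 0, -0.513, 1, 0.342, 0.784, 0, 0, 0, -0.513, 1, 0.342, 0.784, 0, 0, 0, -0.513, 1]'

```text
clock: 11.18
tcp_pos: [0.5488, 0.1694, 0.0886]
orientation: [-0.002, -0.21, 0.978, 0.0]
wrist_force: [0.3, 0.7, 0.3]
finger_gap: 0.0858
grip_force: 0.0
```

jog_arm --motion '[0, 0, 0, 0, 0, 0, 0, 0, 0, 0, 0, 0, 0, 0, 0, 0, 0, 0, 0, 0, 0, 0, 0, 0, 0, 0, 0, 0, 0, 0, 0, 0, 0, 0.1, 0, 0, 0, 0, 0, 0, 0.2, 0, 0, 0, 0, 0, 0, 0.3, 0]'

```text
clock: 12.05
tcp_pos: [0.551, 0.1696, 0.0915]
orientation: [0.001, 0.027, 1.0, -0.0]
wrist_force: [-1.3, -1.0, 5.7]
finger_gap: 0.0368
grip_force: 59.5
```

```bash
python3 -c "
from h import *
st()"
```

```text
t 12.05 tcp [0.551  0.1696 0.0915] a 176.95 z [ 0.002 -0.    -1.   ] F [-1.32 -1.02  5.66] M [-0.21   0.17   0.327] gap 0.0368 q6 0.21
```

jog_arm --motion '[0, 0, 0, 0, 0, 0.1, 0, 0, 0, 0, 0, 0, 0.2, 0]'

```text
clock: 12.3
tcp_pos: [0.551, 0.1693, 0.0915]
orientation: [0.001, 0.183, 0.983, -0.0]
wrist_force: [-1.8, -2.7, 5.8]
finger_gap: 0.0367
grip_force: 59.6
```

```bash
python3 -c "
from h import *
st()"
```

```text
t 12.3 tcp [0.551  0.1693 0.0915] a 158.94 z [ 0.002 -0.001 -1.   ] F [-1.83 -2.73  5.78] M [-0.348  0.292  0.302] gap 0.0367 q6 0.53
```

jog_arm --motion '[0, 0, 0, 0, 0, 0, 1, 0, 0, 0, 0, 0, 0, 1, 0, 0, -0.25, 0, 0, 0, 1, -0.1, -0.23, -0.25, 0, 0, -0.1, 1, -0.21, -0.51, -0.25, 0, 0, -0.22, 1, -0.327, -0.79, -0.25, 0, 0, -0.34, 1, -0.327, -0.79, -0.25, 0, 0, -0.46, 1, -0.327, -0.79, -0.1, 0, 0, -0.5, 1, -0.327, -0.79, 0, 0, 0, -0.5, 1, -0.327, -0.79, 0, 0, 0, -0.5, 1]'

```text
clock: 13.55
tcp_pos: [0.5537, -0.0011, 0.0885]
orientation: [-0.002, -0.21, 0.978, 0.001]
wrist_force: [0.5, -0.2, 1.0]
finger_gap: 0.0855
grip_force: 0.0
```

jog_arm --motion '[0, 0, 0, 0, 0, 0, 0, 0, 0, 0, 0, 0, 0, 0, 0, 0, 0, 0, 0, 0, 0, 0, 0, 0, 0, 0, 0, 0, 0, 0, 0, 0, 0, 0.1, 0, 0, 0, 0, 0, 0, 0.2, 0, 0, 0, 0, 0, 0, 0.3, 0]'

```text
clock: 14.42
tcp_pos: [0.5556, -0.0005, 0.0916]
orientation: [0.001, 0.026, 1.0, 0.0]
wrist_force: [-1.8, 2.5, 5.4]
finger_gap: 0.0366
grip_force: 59.6
```

```bash
python3 -c "
from h import *
st()"
```

```text
t 14.43 tcp [ 5.556e-01 -5.000e-04  9.160e-02] a 177.0 z [ 0.001  0.001 -1.   ] F [-1.8   2.49  5.43] M [0.397 0.395 0.272] gap 0.0366 q6 -0.09
```

jog_arm --motion '[0, 0, 0, 0, 0, 0.08, 0, 0, 0, 0, 0, 0, 0.16, 0]'

```text
clock: 14.68
tcp_pos: [0.5556, -0.0007, 0.0916]
orientation: [0.001, 0.151, 0.989, 0.0]
wrist_force: [-2.0, 1.3, 4.3]
finger_gap: 0.0362
grip_force: 59.7
```

```bash
python3 -c "
from h import *
st()"
```

```text
t 14.68 tcp [ 0.5556 -0.0007  0.0916] a 162.66 z [ 0.001  0.    -1.   ] F [-1.99  1.3   4.31] M [0.258 0.392 0.215] gap 0.0362 q6 0.16
```

jog_arm --motion '[0, 0, 0, 0, 0, 0, 1, 0, 0, 0, 0, 0, 0, 1, 0, 0, -0.25, 0, 0, 0, 1, 0.08, 0.24, -0.25, 0, 0, -0.1, 1, 0.18, 0.53, -0.25, 0, 0, -0.22, 1, 0.275, 0.807, -0.25, 0, 0, -0.34, 1, 0.275, 0.807, -0.25, 0, 0, -0.415, 1, 0.275, 0.807, -0.1, 0, 0, -0.415, 1, 0.275, 0.807, 0, 0, 0, -0.415, 1, 0.275, 0.807, 0, 0, 0, -0.415, 1]'

```text
clock: 15.92
tcp_pos: [0.549, 0.169, 0.0886]
orientation: [-0.002, -0.176, 0.984, -0.0]
wrist_force: [1.5, 0.1, -0.5]
finger_gap: 0.0852
grip_force: 0.0
```

jog_arm --motion '[0, 0, 0, 0, 0, 0, 0, 0, 0, 0, 0, 0, 0, 0, 0, 0, 0, 0, 0, 0, 0, 0, 0, 0, 0, 0, 0, 0, 0, 0, 0, 0, 0, 0.1, 0, 0, 0, 0, 0, 0, 0.2, 0]'

```text
clock: 16.68
tcp_pos: [0.5511, 0.1696, 0.0916]
orientation: [0.001, -0.017, 1.0, 0.0]
wrist_force: [-1.1, 0.3, 6.2]
finger_gap: 0.0364
grip_force: 59.6
```

```bash
python3 -c "
from h import *
st()"
```

```text
t 16.68 tcp [0.5511 0.1696 0.0916] a -178.08 z [ 0.002  0.001 -1.   ] F [-1.14  0.33  6.22] M [0.162 0.345 0.304] gap 0.0364 q6 0.13
```

jog_arm --motion '[0, 0, 0, 0, 0, 0.1, 0]'

```text
clock: 16.8
tcp_pos: [0.5511, 0.1695, 0.0917]
orientation: [0.001, 0.062, 0.998, 0.0]
wrist_force: [-1.1, 0.3, 5.9]
finger_gap: 0.0365
grip_force: 59.6
```

```bash
python3 -c "
from h import *
st()"
```

```text
t 16.8 tcp [0.5511 0.1695 0.0917] a 172.92 z [ 0.002  0.    -1.   ] F [-1.09  0.27  5.91] M [0.12  0.339 0.276] gap 0.0365 q6 0.28
```

jog_arm --motion '[0, 0, 0, 0, 0, 0.12, 0]'

```text
clock: 16.92
tcp_pos: [0.551, 0.1694, 0.0916]
orientation: [0.001, 0.155, 0.988, 0.0]
wrist_force: [-2.0, -0.0, 6.1]
finger_gap: 0.0364
grip_force: 59.6
```

```bash
python3 -c "
from h import *
st()"
```

```text
t 16.93 tcp [0.551  0.1694 0.0916] a 162.13 z [ 0.002  0.    -1.   ] F [-1.99 -0.04  6.12] M [0.072 0.381 0.366] gap 0.0364 q6 0.47
```

jog_arm --motion '[0, 0, 0, 0, 0, 0, 1, 0, 0, 0, 0, 0, 0, 1, 0, 0, -0.25, 0, 0, 0, 1, -0.08, -0.24, -0.25, 0, 0, -0.1, 1, -0.18, -0.53, -0.25, 0, 0, -0.22, 1, -0.283, -0.804, -0.25, 0, 0, -0.34, 1, -0.283, -0.804, -0.25, 0, 0, -0.42, 1, -0.283, -0.804, -0.1, 0, 0, -0.42, 1, -0.283, -0.804, 0, 0, 0, -0.42, 1, -0.283, -0.804, 0, 0, 0, -0.42, 1]'

```text
clock: 18.18
tcp_pos: [0.5543, -0.0012, 0.0886]
orientation: [-0.002, -0.176, 0.984, 0.001]
wrist_force: [-0.6, 0.9, -0.1]
finger_gap: 0.0853
grip_force: 0.0
```

jog_arm --motion '[0, 0, 0, 0, 0, 0, 0, 0, 0, 0, 0, 0, 0, 0, 0, 0, 0, 0, 0, 0, 0, 0, 0, 0, 0, 0, 0, 0, 0, 0, 0, 0, 0, 0.08, 0, 0, 0, 0, 0, 0, 0.16, 0]'

```text
clock: 18.92
tcp_pos: [0.5563, -0.0003, 0.0916]
orientation: [0.001, -0.05, 0.999, 0.001]
wrist_force: [-0.2, 2.7, 3.9]
finger_gap: 0.0366
grip_force: 59.7
```

```bash
python3 -c "
from h import *
st()"
```

```text
t 18.93 tcp [ 5.563e-01 -3.000e-04  9.160e-02] a -174.32 z [ 0.002  0.001 -1.   ] F [-0.25  2.69  3.88] M [0.467 0.315 0.305] gap 0.0366 q6 -0.24
```

jog_arm --motion '[0, 0, 0, 0, 0, 0.08, 0]'

```text
clock: 19.05
tcp_pos: [0.5562, -0.0004, 0.0916]
orientation: [0.001, 0.013, 1.0, 0.0]
wrist_force: [-1.6, 2.6, 5.6]
finger_gap: 0.0369
grip_force: 59.7
```

```bash
python3 -c "
from h import *
st()"
```

```text
t 19.05 tcp [ 5.562e-01 -4.000e-04  9.160e-02] a 178.47 z [ 0.002  0.001 -1.   ] F [-1.63  2.64  5.61] M [0.372 0.332 0.306] gap 0.0369 q6 -0.12
```

jog_arm --motion '[0, 0, 0, 0, 0, 0.07, 0]'

```text
clock: 19.18
tcp_pos: [0.5562, -0.0006, 0.0916]
orientation: [0.001, 0.068, 0.998, 0.0]
wrist_force: [-2.3, 1.6, 4.3]
finger_gap: 0.0365
grip_force: 59.7
```

```bash
python3 -c "
from h import *
st()"
```

```text
t 19.18 tcp [ 0.5562 -0.0006  0.0916] a 172.19 z [ 0.002  0.    -1.   ] F [-2.29  1.62  4.26] M [0.238 0.328 0.332] gap 0.0365 q6 -0.01
```

jog_arm --motion '[0, 0, 0, 0, 0, 0.07, 0]'

```text
clock: 19.3
tcp_pos: [0.5562, -0.0008, 0.0916]
orientation: [0.001, 0.123, 0.992, 0.0]
wrist_force: [-2.0, 0.2, 3.4]
finger_gap: 0.0367
grip_force: 59.8
```

```bash
python3 -c "
from h import *
st()"
```

```text
t 19.3 tcp [ 0.5562 -0.0008  0.0916] a 165.89 z [ 0.001  0.    -1.   ] F [-1.98  0.23  3.43] M [0.147 0.378 0.282] gap 0.0367 q6 0.1
```

jog_arm --motion '[0, 0, 0, 0, 0, 0, 1, 0, 0, 0, 0, 0, 0, 1, 0, 0, -0.25, 0, 0, 0, 1, 0.06, 0.24, -0.25, 0, 0, -0.1, 1, 0.15, 0.53, -0.25, 0, 0, -0.22, 1, 0.23, 0.821, -0.25, 0, 0, -0.34, 1, 0.23, 0.821, -0.25, 0, 0, -0.38, 1, 0.23, 0.821, -0.1, 0, 0, -0.38, 1, 0.23, 0.821, 0, 0, 0, -0.38, 1, 0.23, 0.821, 0, 0, 0, -0.38, 1]'

```text
clock: 20.55
tcp_pos: [0.5494, 0.1691, 0.0886]
orientation: [-0.002, -0.176, 0.984, -0.0]
wrist_force: [-0.7, 0.2, 0.9]
finger_gap: 0.0853
grip_force: 0.0
```

jog_arm --motion '[0, 0, 0, 0, 0, 0, 0, 0, 0, 0, 0, 0, 0, 0, 0, 0, 0, 0, 0, 0, 0, 0, 0, 0, 0, 0, 0, 0, 0, 0, 0, 0, 0, 0.08, 0, 0, 0, 0, 0, 0, 0.16, 0]'

```text
clock: 21.3
tcp_pos: [0.5515, 0.1697, 0.0917]
orientation: [0.001, -0.049, 0.999, 0.0]
wrist_force: [-1.5, 1.4, 6.2]
finger_gap: 0.0367
grip_force: 59.7
```

```bash
python3 -c "
from h import *
st()"
```

```text
t 21.3 tcp [0.5515 0.1697 0.0917] a -174.36 z [ 0.002  0.001 -1.   ] F [-1.5   1.41  6.15] M [0.211 0.364 0.334] gap 0.0367 q6 0.06
```

jog_arm --motion '[0, 0, 0, 0, 0, 0.08, 0]'

```text
clock: 21.42
tcp_pos: [0.5515, 0.1696, 0.0917]
orientation: [0.001, 0.014, 1.0, 0.0]
wrist_force: [-2.0, 0.6, 5.9]
finger_gap: 0.0363
grip_force: 59.7
```

```bash
python3 -c "
from h import *
st()"
```

```text
t 21.43 tcp [0.5515 0.1696 0.0917] a 178.44 z [ 0.002  0.    -1.   ] F [-1.96  0.6   5.86] M [0.164 0.303 0.32 ] gap 0.0363 q6 0.19
```

jog_arm --motion '[0, 0, 0, 0, 0, 0.08, 0]'

```text
clock: 21.55
tcp_pos: [0.5515, 0.1694, 0.0917]
orientation: [0.001, 0.076, 0.997, 0.0]
wrist_force: [-1.8, -0.4, 5.6]
finger_gap: 0.0365
grip_force: 59.7
```

```bash
python3 -c "
from h import *
st()"
```

```text
t 21.55 tcp [0.5515 0.1694 0.0917] a 171.23 z [ 0.002  0.    -1.   ] F [-1.79 -0.37  5.59] M [0.009 0.329 0.334] gap 0.0365 q6 0.31
```

jog_arm --motion '[0, 0, 0, 0, 0, 0, 1, 0, 0, 0, 0, 0, 0, 1, 0.07, 0, -0.3, 0, 0, 0, 1, 0.07, 0, -0.55, 0, 0, 0, 1, 0.07, 0, -0.55, 0, 0, 0, 1]'

```text
clock: 22.18
tcp_pos: [0.5398, 0.1718, 0.205]
orientation: [0.004, 0.074, 0.997, 0.001]
wrist_force: [0.4, -0.2, -0.5]
finger_gap: 0.0852
grip_force: 0.0
```

```bash
python3 - <<'E'
from h import *
import pickle
st();c=get_calibration("wrist");im=read_camera("wrist")[:,:,::-1];cv2.imwrite("pics/w5.png",im);pickle.dump(c,open("w5.pkl","wb"))
o=[]
for p in([.551,.170,.124],[.5555,-.0007,.124]):
    u=proj(c,p);print(u);x,y=u.astype(int);o.append(cv2.resize(im[max(0,y-32):y+33,max(0,x-32):x+33],(390,390),interpolation=cv2.INTER_CUBIC))
cv2.imwrite("pics/w5c.png",np.hstack(o))
E
```

```text
t 22.18 tcp [0.5398 0.1718 0.205 ] a 171.5 z [ 0.009  0.001 -1.   ] F [ 0.43 -0.17 -0.47] M [0.024 0.03  0.018] gap 0.0852 q6 0.31
[319.02587359 215.26996269]
[131.5098184  246.45148695]
```

View pics/w5c.png

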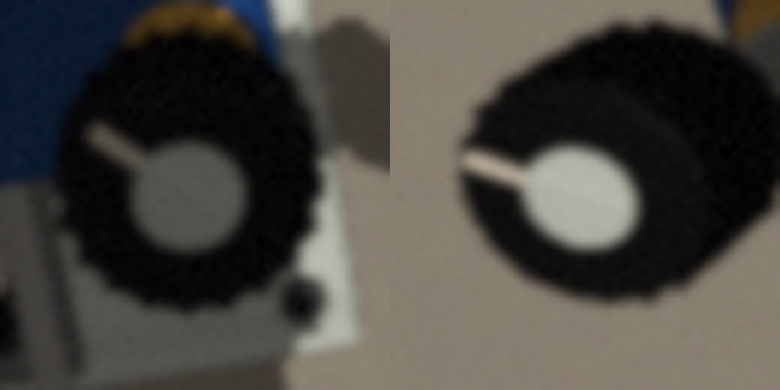

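The crop shows the left pointer running from the cap (188,195) to (92,130), and the right from (580,197) to (465,160). I'll turn these into knob angles.

```bash
python3 - <<'E'
from h import *
import pickle
c=pickle.load(open("w5.pkl","rb"))
for o,a,b in(((319-32,215-32),(188,195),(92,130)),((131-32,246-32),(190,197),(75,160))):
    f=lambda p:ray(c,(o[0]+p[0]/6,o[1]+p[1]/6),.125)
    d=f(b)-f(a);print(f(a),np.linalg.norm(d)," theta cw from clamp x:",(np.radians(1.45)-np.arctan2(d[1],d[0]))%6.283)
E
```

```text
[0.55074094 0.16943263 0.125     ] 0.016821266884798895  theta cw from clamp x: 2.372193985009384
[ 0.55535039 -0.00075648  0.125     ] 0.016869353272189847  theta cw from clamp x: 2.1135810701749036
```

jog_arm --motion '[-0.07, -0.3, 0.1, 0, 0, -0.1, 1, -0.14, -0.6, 0.2, 0, 0, -0.2, 1, -0.2, -0.844, 0.3, 0, 0, -0.26, 1, -0.2, -0.844, 0.3, 0, 0, -0.26, 1, -0.2, -0.844, 0.5, 0, 0, -0.26, 1, -0.2, -0.844, 0.582, 0, 0, -0.26, 1, -0.2, -0.844, 0.582, 0, 0, -0.26, 1, -0.2, -0.844, 0.582, 0, 0, -0.26, 0, -0.2, -0.844, 0.582, 0, 0, -0.26, 0, -0.2, -0.844, 0.582, 0, 0, -0.26, 0, -0.2, -0.844, 0.582, 0, 0, -0.26, 0]'

```text
clock: 23.6
tcp_pos: [0.552, -0.0011, 0.085]
orientation: [0.001, -0.129, 0.992, 0.0]
wrist_force: [-1.1, 2.2, 7.2]
finger_gap: 0.0367
grip_force: 59.6
```

jog_arm --motion '[0, 0, 0, 0, 0, 0.08, 0, 0, 0, 0, 0, 0, 0.16, 0]'

```text
clock: 23.85
tcp_pos: [0.5519, -0.0004, 0.085]
orientation: [0.001, -0.002, 1.0, 0.001]
wrist_force: [-1.2, 4.9, 5.5]
finger_gap: 0.0365
grip_force: 59.6
```

```bash
python3 -c "
from h import *
st()"
```

```text
t 23.85 tcp [ 5.519e-01 -4.000e-04  8.500e-02] a -179.73 z [ 0.002  0.002 -1.   ] F [-1.2   4.88  5.51] M [0.899 0.277 0.417] gap 0.0365 q6 -0.15
```

jog_arm --motion '[0, 0, 0, 0, 0, 0.07, 0]'

```text
clock: 23.98
tcp_pos: [0.5519, -0.0001, 0.085]
orientation: [0.001, 0.052, 0.999, 0.001]
wrist_force: [-0.9, 5.5, 6.3]
finger_gap: 0.037
grip_force: 59.7
```

```bash
python3 -c "
from h import *
st()"
```

```text
t 23.98 tcp [ 5.519e-01 -1.000e-04  8.500e-02] a 174.01 z [ 0.002  0.002 -1.   ] F [-0.86  5.49  6.3 ] M [1.143 0.244 0.457] gap 0.037 q6 -0.04
```

jog_arm --motion '[0, 0, 0, 0, 0, 0, 1, 0, 0, 0, 0, 0, 0, 1, 0, 0, -0.27, 0, 0, 0, 1, 0.03, 0.26, -0.27, 0, 0, -0.1, 1, 0.06, 0.55, -0.27, 0, 0, -0.2, 1, 0.099, 0.846, -0.27, 0, 0, -0.233, 1, 0.099, 0.846, -0.27, 0, 0, -0.233, 1, 0.099, 0.846, -0.1, 0, 0, -0.233, 1, 0.099, 0.846, -0.018, 0, 0, -0.233, 1, 0.099, 0.846, -0.018, 0, 0, -0.233, 1]'

```text
clock: 25.22
tcp_pos: [0.5478, 0.1676, 0.0859]
orientation: [-0.002, -0.131, 0.991, -0.0]
wrist_force: [0.4, -0.1, -0.2]
finger_gap: 0.0855
grip_force: 0.0
```

jog_arm --motion '[0, 0, 0, 0, 0, 0, 0, 0, 0, 0, 0, 0, 0, 0, 0, 0, 0, 0, 0, 0, 0, 0, 0, 0, 0, 0, 0, 0, 0, 0, 0, 0, 0, 0.07, 0]'

```text
clock: 25.85
tcp_pos: [0.5496, 0.1695, 0.0888]
orientation: [0.001, -0.076, 0.997, 0.0]
wrist_force: [-1.9, 1.4, 5.5]
finger_gap: 0.0366
grip_force: 59.6
```

jog_arm --motion '[0, 0, 0, 0, 0, 0.07, 0]'

```text
clock: 25.98
tcp_pos: [0.5497, 0.1696, 0.0888]
orientation: [0.001, -0.021, 1.0, 0.001]
wrist_force: [-1.7, 1.8, 6.2]
finger_gap: 0.0363
grip_force: 59.6
```

```bash
python3 -c "
from h import *
st()"
```

```text
t 25.98 tcp [0.5497 0.1696 0.0888] a -177.63 z [ 0.002  0.001 -1.   ] F [-1.71  1.81  6.16] M [0.477 0.227 0.437] gap 0.0363 q6 0.12
```

jog_arm --motion '[0, 0, 0, 0, 0, 0.03, 0]'

```text
clock: 26.1
tcp_pos: [0.5496, 0.1696, 0.0888]
orientation: [0.001, 0.002, 1.0, 0.001]
wrist_force: [-1.1, 1.6, 4.9]
finger_gap: 0.0365
grip_force: 59.6
```

```bash
python3 -c "
from h import *
st()"
```

```text
t 26.1 tcp [0.5496 0.1696 0.0888] a 179.76 z [ 0.002  0.001 -1.   ] F [-1.13  1.59  4.86] M [0.413 0.283 0.46 ] gap 0.0365 q6 0.16
```

jog_arm --motion '[0, 0, 0, 0, 0, 0, 1, 0, 0, 0, 0, 0, 0, 1, 0, 0, -0.26, 0, 0, 0, 1, 0, -0.27, -0.26, 0, 0, -0.06, 1, -0.02, -0.57, -0.26, 0, 0, -0.06, 1, -0.025, -0.843, -0.26, 0, 0, -0.06, 1, -0.025, -0.843, -0.26, 0, 0, -0.06, 1, -0.025, -0.843, 0, 0, 0, -0.06, 1, -0.025, -0.843, 0, 0, 0, -0.06, 1]'

```text
clock: 27.22
tcp_pos: [0.5497, 0.0012, 0.0841]
orientation: [-0.004, -0.046, 0.999, 0.001]
wrist_force: [-0.7, 0.8, 0.5]
finger_gap: 0.0855
grip_force: 0.0
```

jog_arm --motion '[0, 0, 0, 0, 0, 0, 0, 0, 0, 0, 0, 0, 0, 0, 0, 0, 0, 0, 0, 0, 0, 0, 0, 0, 0, 0, 0, 0, 0, 0, 0, 0, 0, 0.05, 0]'

```text
clock: 27.85
tcp_pos: [0.5548, -0.0004, 0.0895]
orientation: [0.002, -0.005, 1.0, -0.001]
wrist_force: [-1.1, -2.0, 5.6]
finger_gap: 0.0365
grip_force: 59.4
```

jog_arm --motion '[0, 0, 0, 0, 0, 0.035, 0]'

```text
clock: 27.98
tcp_pos: [0.5548, -0.0004, 0.0895]
orientation: [0.002, 0.022, 1.0, -0.001]
wrist_force: [-0.5, -2.0, 5.5]
finger_gap: 0.0364
grip_force: 59.4
```

```bash
python3 -c "
from h import *
st()"
```

```text
t 27.98 tcp [ 5.548e-01 -4.000e-04  8.950e-02] a 177.47 z [ 0.003 -0.002 -1.   ] F [-0.55 -1.95  5.53] M [-0.452  0.223  0.428] gap 0.0364 q6 -0.1
```

jog_arm --motion '[0, 0, 0, 0, 0, 0.05, 0]'

```text
clock: 28.1
tcp_pos: [0.5548, -0.0004, 0.0895]
orientation: [0.002, 0.061, 0.998, -0.001]
wrist_force: [-1.1, -2.3, 5.9]
finger_gap: 0.0366
grip_force: 59.4
```

```bash
python3 -c "
from h import *
st()"
```

```text
t 28.1 tcp [ 5.548e-01 -4.000e-04  8.950e-02] a 172.95 z [ 0.003 -0.002 -1.   ] F [-1.07 -2.27  5.91] M [-0.523  0.216  0.436] gap 0.0366 q6 -0.02
```

jog_arm --motion '[0, 0, 0, 0, 0, 0, 1, 0, 0, 0, 0, 0, 0, 1, 0, 0, 0, 0, 0, 0, 1, 0, 0, -0.3, 0, 0, 0, 1, 0.05, 0.2, -0.55, 0, 0, 0, 1, 0.1, 0.42, -0.65, 0, 0, 0, 1, 0.1, 0.42, -0.65, 0, 0, 0, 1]'

```text
clock: 28.98
tcp_pos: [0.5445, 0.0886, 0.2198]
orientation: [0.002, 0.058, 0.998, 0.0]
wrist_force: [-0.2, -0.2, -0.8]
finger_gap: 0.0855
grip_force: 0.0
```

```bash
python3 - <<'E'
from h import *
st();im=read_camera("wrist")[:,:,::-1]
cv2.imwrite("pics/w6.png",cv2.resize(im[100:280,180:460],None,fx=2.8,fy=2.8,interpolation=cv2.INTER_CUBIC))
E
```

```text
t 28.98 tcp [0.5445 0.0886 0.2198] a 173.3 z [ 0.004  0.001 -1.   ] F [-0.19 -0.19 -0.81] M [-0.    -0.016 -0.014] gap 0.0855 q6 0.13
```

View pics/w6.png

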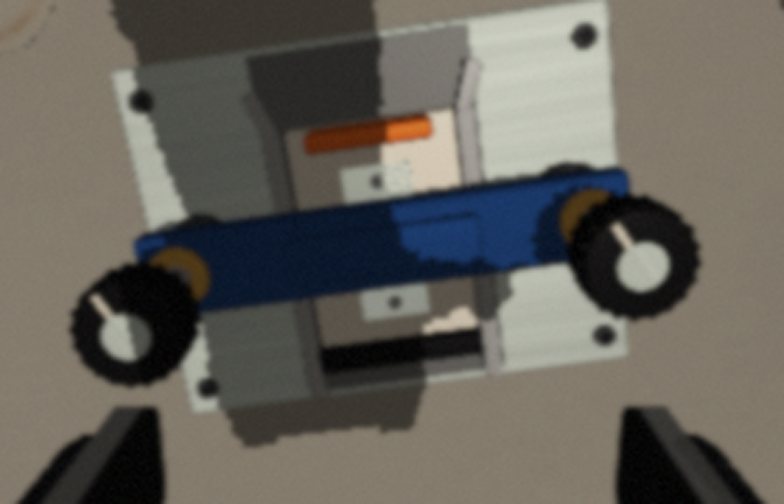

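The picture shows the cassette seated against the black stop at about (400,350), the bar level, and the two knob pointers nearly parallel. The gripper is open and clear, so I'll hand in.

```bash
python3 -c "
from workcell import env
print(env.hand_in())"
```

```text
the job is handed in; nothing more can be done
None
```

I handed the job in at about 29 s: the cassette is home against the stop and the bar is level (knobs at about 2.64 and 2.69 rad). The last torques read 0.46 N m (left) and 0.44 N m (right), for an estimated load of 110–145 N. The gripper is open and clear, and the judge's verdict was not shown.

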